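# Stack the stud trays and put the lid on

### The job

Put the stud trays away as one closed stack: take the blue tray off the sloping stand and set it on the grey tray where that stands, cut corners over cut corners, so that its skirt drops over the rim and it sits fully down; then put the orange lid on the blue tray in the same way. Leave the grey tray and everything else on the bench where they are.

Things in the scene. Friction and masses are not known exactly. Their poses are not given: they have to be found in the camera images.
- bottom_tray: Grey tray, steel studs in foam, loose, 0.45 kg, on the bench. 92 mm (own x) by 60 mm (own y), both corners at the -x end cut off by 14 mm chamfers. Straight sides up to a flat shoulder at z = 22 mm; a rim, set in 4.5 mm, leaning inward, rises to 28 mm. Hollow beneath: skirt 3 mm thick, 7.5 mm deep, fits over an equal tray's rim with 1.5 mm play only if chamfers match, and rests on its shoulder. Origin: centre of underside, z up.
- blue_tray: Blue tray, brass studs fixed in foam, loose, about 0.2 kg; shape, sizes and origin as the grey tray's (60 mm wide sides, 22 mm high, to grip). At the start it lies on the stand tilted 30 degrees, chamfered -x end downhill against the lip, own z square to the slope. Seated, its origin is 22 mm above the grey tray's.
- lid: Orange lid, loose, 0.1 kg, lying on the bench right way up. 92 mm (own x) by 60 mm (own y), both corners at the -x end cut off by 14 mm chamfers. Skirt as the trays', flat top at z = 11 mm; in its middle an upright grip bar, 50 mm long along x, 12 mm wide along y, reaching to z = 34 mm. Seated, its skirt rests on the tray's shoulder, its origin 22 mm above that tray's origin. Origin: centre of the underside.
- bottom_tray_nose (a point): Middle of the chamfered end of the grey tray, at its lower edge: 46 mm from its origin along its -x.
- blue_tray_nose (a point): Middle of the chamfered end of the blue tray, at its lower edge: 46 mm from its origin along its -x.
- lid_nose (a point): Middle of the chamfered end of the lid, at its lower edge: 46 mm from its origin along its -x.
- stand: Small sloping stand fixed to the bench, low end toward its own -x: aluminium deck 110 mm long, 50 mm wide (5 mm narrower than the tray each side), rising 30 degrees toward +x, with a lip 10 mm above the deck at its low end, on a plywood foot 130 x 74 x 10 mm. Middle of the deck's upper face: 62 mm above the origin. Origin: centre of the underside.
- masking_tape: Bystander, loose: roll of pale yellow masking tape lying flat, 104 mm across, 25 mm high. Origin: centre of its underside.
- staple_lifter: Bystander, loose: staple lifter with a yellow-orange handle lying on the bench, 174 mm long, 25 mm thick. Origin: centre of its underside.
- staples_a: Bystander, loose: brown cardboard carton of staples, 54 x 102 x 30 mm. Origin: centre of its underside.
- webbing_roll: Bystander, loose: roll of tan jute webbing lying flat, 100 mm across, 48 mm high. Origin: centre of its underside.
- thread_red: Bystander, loose: upright cone of red thread, 65 mm across, 117 mm high. Origin: centre of its underside.
- glue_tube: Bystander, loose: red and white glue tube lying on the bench, 50 x 166 x 34 mm. Origin: centre of its underside.
Mind the look-alikes: they are no part of the job. What is shaped like the blue_tray but green is not meant.

How it is judged:
By the outcome, as a careful person would: the job done as asked, in the order asked, and still so for the second after the job is handed in, with the robot touching nothing.
It also fails if it takes over 58 s, if anything falls off the work surface, if the arm or the gripper's body presses on something with over 40 N, if the wrist force passes 120 N, or if a joint passes its speed limit or range.

### The arm

A 6-joint arm with a two-finger parallel gripper is mounted at the origin on the work surface; the furniture and walls round the work are solid. World frame = base frame: x ahead of the robot, y to its left, z up, the work surface at z = 0. Lengths are in m, angles in degrees, forces in N, time in s.
With the tool pointing down it reaches from about 0.35 to 0.875 m from the base axis. Payload 4.2 kg.
Tool frame: the origin (TCP) lies between the finger pads; the fingertips stand 17 mm ahead of it and the grasp point (between the pads) lies 2 mm behind it; z points along the fingers, y is the line along which they close (so a half turn about z gives the same grasp; the last joint's range is limited). The gripper opens to 87 mm and grips with 3 to 60 N. Pads are 19 mm wide; open, the fingers measure 117 mm over their backs; the gripper's body (75 mm by 190 mm) begins 51 mm behind the grasp point.
Start: joints at [90.161, 22.042, 0.453, 0, -68.411, -14.817], TCP at [0.158, 0.605, 0.24] pointing down, gripper open.
Joint ranges: [-179.83, 179.83], [-69.29, 118.12], [-61.27, 80.66], [-181.25, 117.63], [-171.15, -9.14], [-177.46, 177.46]. Speed limits (degrees/s): [159.86, 159.86, 180, 180, 180, 180].

### API

Orientations are given as a 3x3 rotation matrix whose columns are the frame's x, y, z axes.
In Python, from station import sense, capture, r, masks_of gives the robot as it stands.
- The arm moves only by the tool apply_moves, never from a script. Its argument "steps" is a list that holds one entry, the list of rows, each a list of 7 numbers: the opening, from 0 (shut) to 1 (fully open), then the shift along the tool's x, y, z in mm, then the turn, a rotation vector about the tool's x, y, z in rad. A call has 1 to 12 rows; each row shifts and turns the commanded pose from where the row before left it, along the tool's axes as they then stand; what a row does not reach is not made up. A row lasts 1/8 s, in which the tool goes at most 62.5 mm and 10.7 degrees, less where a joint would pass 70% of its speed; a pose out of reach is approached as far as the arm can. A call with a gripper value outside its range is refused whole. The fingers move at their own pace and stop on an object; the grip force is fixed at half the most. Time passes only in rows, so rows that do not move let the fingers close. It gives the time, the measured TCP pose, the force and the opening at its end, in the units of the state.
- sense(): the state, without advancing time (a new reading comes with each control period).
- capture(name): name is "scene" or "top"; returns a dict with "color" (384x512x3 uint8, red, green, blue), "vfov" (degrees; the focal length in pixels is half the picture's height over the tangent of half this angle, whatever the lens; pixels are square), "cx", "cy" (the principal point, pixels), "T" (4x4, takes a point from camera to world coordinates). Camera axes: x right, y down, z forward; pixel columns grow to the right and rows downward; lengths in m; the calibration is good to about 2 mm. A picture is of the moment at which its call begins. There is no depth.
- r.finish_job(): hands the job in, once; it reports no verdict.
Trained networks look in a picture, given as the dict that the camera call returned (one of the last four; its "shot" number tells which), for a name from the list of things; names that differ only in an ending like _2 or _b are one class to them, and where a whole thing is asked for, a point or a joint stands for the part that bears it (a point fixed in the world has none). Each returns a list of dicts, best first, with "confidence" (0 to 1); they miss things now and then, are a little off and sometimes report something else, mostly with a low value. They report only what shows in the picture. A call takes as long as a camera call. They do not tell look-alikes from the thing itself.
- masks_of(picture, thing): "pixels" (384x512 bool, what is visible of it) and "box" ([left, top, width, height] in pixels, round what is visible of it).
The state is a dict: "time_s": time; "joints": joint angles; "joint_velocities": joint speeds; "effort": joint torques, N m; "tcp_pos": TCP position; "ee_rot": TCP orientation; "wrist_force": force on the tool from outside, world axes, zero at the start; "moment": the same for the moment, N m; "gripper_width": opening from 0.0 (shut) to 1.0 (fully open).
Only numpy, scipy, OpenCV 4.12 (cv2) and the standard library are available. Lean on these libraries where they do the work, as an engineer would, in place of code of your own. Each camera call takes 0.05 s, during which the arm holds its last target. There are 200 camera calls.

## Working session

There is one attempt and no reset: what is moved stays moved. The work goes in short steps, Python scripts to look and compute and a tool call to move; the robot and the scene stay as the last step left them, time stands still between calls to the robot, and variables do not carry over. Pictures are saved under pics/ and viewed, on a budget of 15 in all, crops included, one or two more only if the job needs it, and the job is handed in when it is done.

Besides the shell and the picture viewer there is one more tool, called after "Request:" as name(argument=value, ...) on one line, values as JSON. apply_moves: Moves the arm, as the interface text tells. Its arguments: {"type":"object","properties":{"steps":{"type":"array","items":{"type":"array","items":{"type":"array","items":{"type":"number"}}}}},"required":["steps"]}

```bash
ls; mkdir -p pics; python3 - <<'E'
from station import sense, capture, r, masks_of
import cv2, numpy as np, pickle
s=sense(); print(s)
for n in("scene","top"):
    c=capture(n); print(n,c["vfov"],c["cx"],c["cy"],c["T"].round(4).tolist() if hasattr(c["T"],"round") else c["T"])
    cv2.imwrite(f"pics/{n}0.png",c["color"][:,:,::-1])
    pickle.dump(c,open(f"pics/{n}0.pkl","wb"))
    for t in("bottom_tray","blue_tray","lid","stand"):
        for m in masks_of(c,t): print(t,m["confidence"],m["box"])
E
```

```text
pics
{'time_s': 0.0, 'joints': array([ 9.01583409e+01,  2.20923134e+01,  3.80196615e-01, -2.97335860e-02,
       -6.84103232e+01, -1.48169123e+01]), 'joint_velocities': array([ 0.02532136,  0.01762602,  0.04882267, -0.00409116,  0.08304091,
       -0.03909915]), 'effort': array([ 3.14760082e-04, -3.90665352e+01,  1.87407929e+01,  4.21967581e+00,
        1.09537400e-02, -1.99088918e-04]), 'tcp_pos': array([0.15799137, 0.60412368, 0.23844412]), 'ee_rot': array([[ 9.67402533e-01, -2.53243188e-01, -4.76633544e-04],
       [-2.53243624e-01, -9.67400173e-01, -2.13825793e-03],
       [ 8.04038818e-05,  2.18926054e-03, -9.99997600e-01]]), 'wrist_force': array([-0.14482969, -0.1914449 , -0.20271133]), 'moment': array([-0.00600251, -0.03783332,  0.00208103]), 'gripper_width': 0.998164030576265}
scene 50.629071130704084 252.8539192165589 197.24038114353743 [[0.8247, -0.3354, 0.4554, -0.0704], [-0.5654, -0.4687, 0.6787, -0.8714], [-0.0142, -0.8172, -0.5761, 0.8271], [0.0, 0.0, 0.0, 1.0]]
bottom_tray 0.77 [199.4, 171.3, 29.3, 18.8]
blue_tray 0.75 [241.7, 180.4, 30.9, 23.3]
blue_tray 0.56 [270.1, 219.2, 32.6, 20.5]
lid 0.84 [282.7, 260.9, 22.9, 22.5]
stand 0.59 [236.3, 177.3, 42.0, 37.9]
top 56.794902068915775 260.6451030908065 193.9937487406486 [[-0.0258, -0.9977, 0.0623, 0.4405], [-0.9997, 0.0256, -0.0039, 0.0146], [0.0023, -0.0623, -0.9981, 1.4372], [0.0, 0.0, 0.0, 1.0]]
bottom_tray 0.85 [191.1, 185.9, 18.3, 24.0]
blue_tray 0.75 [279.4, 173.9, 21.8, 27.0]
blue_tray 0.68 [239.9, 176.1, 18.6, 22.5]
lid 0.76 [317.1, 188.6, 24.0, 27.9]
lid 0.32 [146.8, 194.8, 25.4, 24.8]
```

```bash
python3 - <<'E'
import cv2, numpy as np
a=cv2.imread("pics/top0.png")[140:260,120:360]; a=cv2.resize(a,None,fx=3.3,fy=3.3,interpolation=cv2.INTER_CUBIC)
cv2.imwrite("pics/topc.png",a)
b=cv2.imread("pics/scene0.png")[140:310,150:360]; b=cv2.resize(b,None,fx=3.5,fy=3.5,interpolation=cv2.INTER_CUBIC)
cv2.imwrite("pics/scenec.png",b)
E
```

```text
(no output)
```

View pics/topc.png

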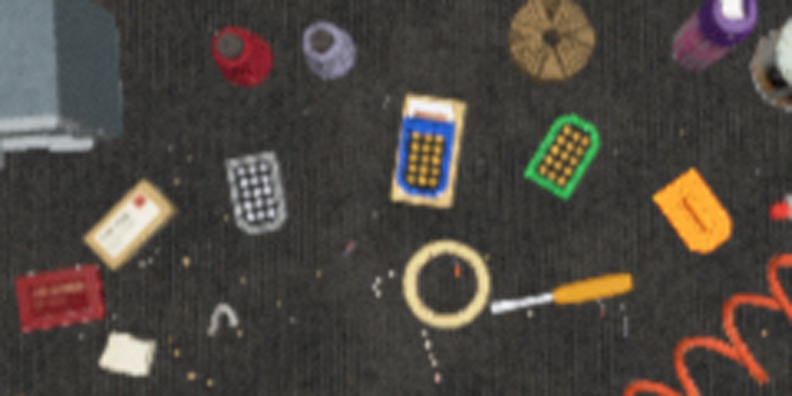

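View pics/scenec.png

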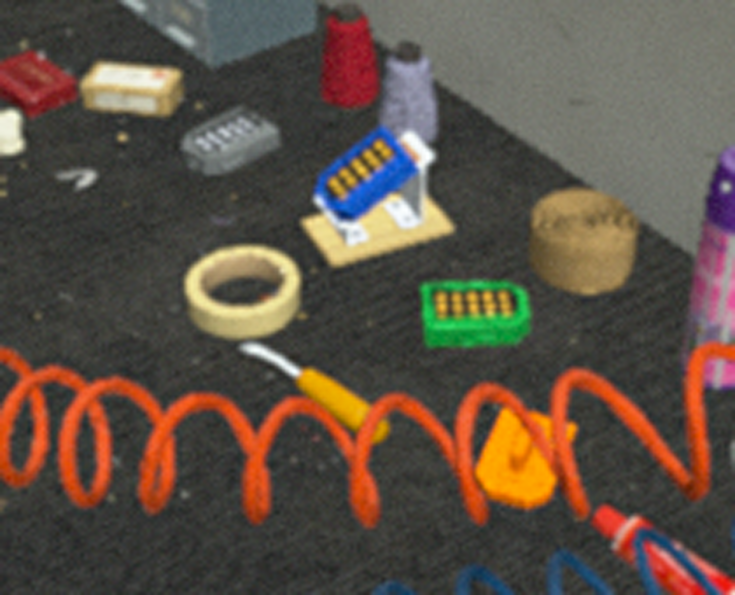

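```bash
cat > h.py <<'E'
from station import sense, capture, r, masks_of
import cv2, numpy as np
from scipy.optimize import minimize
from scipy.spatial.transform import Rotation as R
def outl(i,z):  # outline inset i at height z
    a,b,c=46-i,30-i,14-i*0.586
    return [(x,y,z) for x,y in((a,b),(-a+c,b),(-a,b-c),(-a,-b+c),(-a+c,-b),(a,-b))]
TRAY=[np.array(outl(0,0)+outl(0,22))/1e3,np.array(outl(4.5,22)+outl(5.5,28))/1e3]
LID=[np.array(outl(0,0)+outl(0,11))/1e3,np.array([(x,y,z) for x in(-25,25) for y in(-6,6) for z in(11,34)])/1e3]
def proj(c,P):
    T=np.array(c["T"]);q=(P-T[:3,3])@T[:3,:3];f=192/np.tan(np.radians(c["vfov"]/2))
    return q[:,:2]/q[:,2:]*f+[c["cx"],c["cy"]]
def ray(c,u,v):
    T=np.array(c["T"]);f=192/np.tan(np.radians(c["vfov"]/2))
    return T[:3,3],T[:3,:3]@np.array([(u-c["cx"])/f,(v-c["cy"])/f,1])
def onplane(c,u,v,z):
    o,d=ray(c,u,v);return o+d*(z-o[2])/d[2]
S=8
def render(c,hulls,Rm,t,box):
    x0,y0,w,h=box;im=np.zeros((h*S,w*S),np.uint8)
    for H in hulls:
        p=(proj(c,H@Rm.T+t)-[x0,y0]+.5)*S-.5   # pixel centres at integers
        cv2.fillConvexPoly(im,cv2.convexHull(np.round(p*16).astype(np.int32)),255,shift=4)
    return cv2.resize(im,(w,h),interpolation=cv2.INTER_AREA)/255.
def pose(p,tilt): return R.from_euler("ZY",[p[3],-tilt],degrees=True).as_matrix(),np.array(p[:3])/1e3
def fit(obs,hulls,p0,tilt=0,free=(0,1,3)):
    """obs: list of (cam, soft mask 384x512). p=[x,y,z mm,yaw deg]"""
    p0=np.array(p0,float);free=list(free)
    def cost(q):
        p=p0.copy();p[free]=q;Rm,t=pose(p,tilt);e=0
        for c,m in obs:
            u=proj(c,np.array([p0[:3]/1e3]))[0].astype(int);b=(u[0]-35,u[1]-35,70,70)
            e+=((render(c,hulls,Rm,t,b)-m[b[1]:b[1]+70,b[0]:b[0]+70])**2).sum()
        return e
    best=None
    for dy in(-12,0,12):
        q0=p0[free].copy();q0[-1]+=dy
        sx=np.vstack([q0]+[q0+8*np.eye(len(q0))[i] for i in range(len(q0))])
        s=minimize(cost,q0,method="Nelder-Mead",options=dict(initial_simplex=sx,xatol=.02,fatol=.02,maxiter=400))
        if best is None or s.fun<best.fun:best=s
    p=p0.copy();p[free]=best.x;return p,best.fun
def mask(c,name,near=None):
    M=masks_of(c,name)
    if near is not None: M=sorted(M,key=lambda m:np.hypot(m["box"][0]+m["box"][2]/2-near[0],m["box"][1]+m["box"][3]/2-near[1]))
    return M[0]["pixels"].astype(float) if M else None
E
python3 - <<'E'
from h import *
init={}
cams={n:capture(n) for n in("scene","top")}
near={"bottom_tray":{"scene":(214,181),"top":(200,198)},"blue_tray":{"scene":(257,192),"top":(249,187)},"lid":{"scene":(294,272),"top":(329,202)}}
for name,h,z,tilt,yaw in(("bottom_tray",TRAY,0,0,0),("blue_tray",TRAY,57.5,30,0),("lid",LID,0,0,30)):
    obs={n:(cams[n],mask(cams[n],name,near[name][n])) for n in cams}
    ys,xs=np.nonzero(obs["top"][1]); p=onplane(cams["top"],xs.mean(),ys.mean(),.014+z/1e3)*1e3
    for sel in(("top",),("scene",),("top","scene")):
        fr=(0,1,2,3) if name=="blue_tray" and len(sel)==2 else(0,1,3)
        print(name,sel,*[np.round(v,1) for v in fit([obs[s] for s in sel],h,[p[0],p[1],z,yaw],tilt,fr)],[int(obs[s][1].sum()) for s in sel])
a=cv2.resize(cams["top"]["color"][:,:,::-1],None,fx=1.55,fy=1.55,interpolation=cv2.INTER_CUBIC)
cv2.imwrite("pics/topfull.png",a)
E
```

```text
bottom_tray ('top',) [518.6 263.3   0.    7.1] 38.3 [310]
bottom_tray ('scene',) [515.9 259.7   0.   18.5] 38.7 [304]
bottom_tray ('top', 'scene') [519.4 261.9   0.   11.5] 81.7 [310, 304]
blue_tray ('top',) [560.5  54.7  57.5 -10.6] 15.6 [346]
blue_tray ('scene',) [558.8  55.   57.5  -8.7] 14.8 [472]
blue_tray ('top', 'scene') [559.8  55.   57.5 -10.3] 33.6 [346, 472]
lid ('top',) [ 482.5 -270.3    0.    34.4] 10.0 [336]
lid ('scene',) [ 478.9 -264.     0.    49.3] 189.9 [356]
lid ('top', 'scene') [ 482.8 -270.1    0.    35.6] 216.9 [336, 356]
```

View pics/topfull.png

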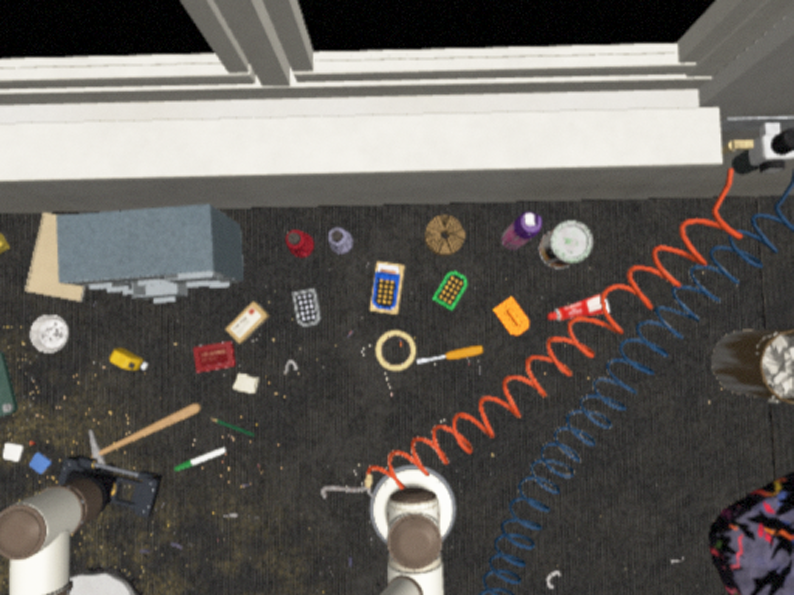

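View pics/scene0.png

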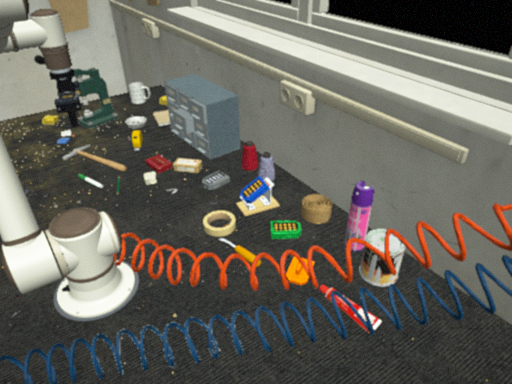

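```bash
cat >> h.py <<'E'
def prism(A,B):  # outlines bottom, top -> faces
    n=len(A);F=[]
    for i in range(n): F.append([A[i],A[(i+1)%n],B[(i+1)%n],B[i]])
    return [np.array(f)/1e3 for f in F]+[np.array(B)/1e3]
def barpr():
    q=[(25,6),(-25,6),(-25,-6),(25,-6)]
    return prism([(x,y,11) for x,y in q],[(x,y,34) for x,y in q])
TF=prism(outl(0,0),outl(0,22))+prism(outl(4.5,22),outl(5.5,28))+[np.array(outl(9,27))/1e3]
LF=prism(outl(0,0),outl(0,11))+barpr()
def avg(n,k=4):
    cs=[capture(n) for _ in range(k)];c=dict(cs[-1]);c["img"]=np.mean([x["color"] for x in cs],0);return c
def resid(c,F,Rm,t,box,img=None):
    x0,y0,w,h=box;lab=np.zeros((h*S,w*S),np.uint8)
    o=np.array(c["T"])[:3,3]
    for k,f in enumerate(F):
        P=f@Rm.T+t;n=np.cross(P[0]-P[1],P[2]-P[1]);ctr=P.mean(0)
        body=t+Rm@np.array([0,0,.005])
        if n@(ctr-body)<0:n=-n
        if n@(o-ctr)<=0:continue
        p=(proj(c,P)-[x0,y0]+.5)*S-.5
        cv2.fillConvexPoly(lab,np.round(p*16).astype(np.int32),k+1,shift=4)
    A=np.stack([cv2.resize((lab==k).astype(np.float32),(w,h),interpolation=cv2.INTER_AREA).ravel() for k in np.unique(lab)],1)
    y=c["img"][y0:y0+h,x0:x0+w].reshape(-1,3)
    X=np.linalg.solve(A.T@A+.3*np.eye(A.shape[1]),A.T@y+.3*y.mean(0))
    return ((A@X-y)**2).mean()
def fitc(cs,F,p0,tilt=0,free=(0,1,3),half=20,dys=(-8,0,8)):
    p0=np.array(p0,float);free=list(free)
    bx=[]
    for c in cs:
        u=np.round(proj(c,np.array([p0[:3]/1e3+[0,0,.014]]))[0]).astype(int);bx.append((u[0]-half,u[1]-half,2*half,2*half))
    def cost(q):
        p=p0.copy();p[free]=q;Rm,t=pose(p,tilt);return sum(resid(c,F,Rm,t,b) for c,b in zip(cs,bx))
    best=None
    for dy in dys:
        q0=p0[free].copy();q0[-1]+=dy
        sx=np.vstack([q0]+[q0+6*np.eye(len(q0))[i] for i in range(len(q0))])
        s=minimize(cost,q0,method="Nelder-Mead",options=dict(initial_simplex=sx,xatol=.02,fatol=.02,maxiter=300))
        if best is None or s.fun<best.fun:best=s
    p=p0.copy();p[free]=best.x;return p,best.fun
def draw(c,Fs,crop,k,fn):
    x0,y0,w,h=crop;im=cv2.resize(c["img"][y0:y0+h,x0:x0+w,::-1].astype(np.uint8),None,fx=k,fy=k,interpolation=cv2.INTER_CUBIC)
    for F,p,tilt in Fs:
        Rm,t=pose(p,tilt)
        for f in (F[:7] if F is LF else F[:7]):
            q=(proj(c,f@Rm.T+t)-[x0,y0]+.5)*k-.5
            cv2.polylines(im,[np.round(q).astype(int)],True,(255,0,255),1)
    cv2.imwrite(fn,im);return im
E
python3 - <<'E'
from h import *
import pickle
cams={n:avg(n,4) for n in("top","scene")}; pickle.dump(cams,open("pics/cams.pkl","wb"))
t,s=cams["top"],cams["scene"]; out={}
for nm,F,p0,ti in(("grey",TF,[519,262,0,11],0),("blue",TF,[560,55,57.5,-10],30),("lid",LF,[482.5,-270,0,34],0)):
    for k,cs in(("top",[t]),("scene",[s]),("both",[t,s])):
        fr=(0,1,2,3) if nm=="blue" and k=="both" else(0,1,3)
        p,f=fitc(cs,F,p0,ti,fr); print(nm,k,p.round(1),round(f,1))
        out[nm,k]=p
a=draw(t,[(TF,out["grey","both"],0)],(180,175,40,45),9,"pics/a.png")
b=draw(s,[(TF,out["grey","both"],0)],(194,160,40,45),9,"pics/b.png")
cv2.imwrite("pics/ab.png",np.hstack([a,b]))
# hose
def tri(a,b):
    o1,d1=ray(t,*a);o2,d2=ray(s,*b);A=np.stack([d1,-d2],1);x=np.linalg.lstsq(A,o2-o1,rcond=None)[0]
    return (o1+d1*x[0]).round(3),(o2+d2*x[1]).round(3)
print(tri((239,306),(118,243)))
o,d=ray(t,474,106)
for z in(.1,.2,.3,.4,.5,.6):
    B=o+d*(z-o[2])/d[2];A=tri((239,306),(118,243))[0]
    L=np.array([A+(B-A)*k for k in(.4,.6,.8,1)]);print(z,B.round(2),proj(s,L).round().tolist())
E
```

```text
grey top [518.5 262.2   0.    9.3] 202.0
grey scene [519.  261.6   0.   10.1] 705.7
grey both [518.7 262.    0.    9.9] 909.2
blue top [578.7  49.1  57.5 -10.5] 1539.5
blue scene [561.7  54.5  57.5 -15.2] 3684.7
blue both [575.8  50.3  62.6 -18.4] 5576.4
lid top [ 481.1 -270.8    0.    34. ] 56.0
lid scene [ 483.4 -270.6    0.    33.4] 1211.3
lid both [ 482.  -270.8    0.    33.4] 1288.7
(array([0.095, 0.104, 0.035]), array([0.101, 0.102, 0.034]))
0.1 [ 0.84 -0.82  0.1 ] [[272.0, 268.0], [366.0, 283.0], [472.0, 300.0], [594.0, 320.0]]
0.2 [ 0.81 -0.76  0.2 ] [[263.0, 253.0], [352.0, 260.0], [456.0, 267.0], [576.0, 276.0]]
0.3 [ 0.78 -0.69  0.3 ] [[253.0, 238.0], [339.0, 235.0], [439.0, 232.0], [557.0, 228.0]]
0.4 [ 0.75 -0.63  0.4 ] [[244.0, 223.0], [324.0, 210.0], [420.0, 195.0], [537.0, 177.0]]
0.5 [ 0.72 -0.57  0.5 ] [[234.0, 207.0], [310.0, 184.0], [401.0, 156.0], [515.0, 122.0]]
0.6 [ 0.69 -0.51  0.6 ] [[224.0, 191.0], [294.0, 157.0], [381.0, 115.0], [491.0, 62.0]]
```

View pics/ab.png

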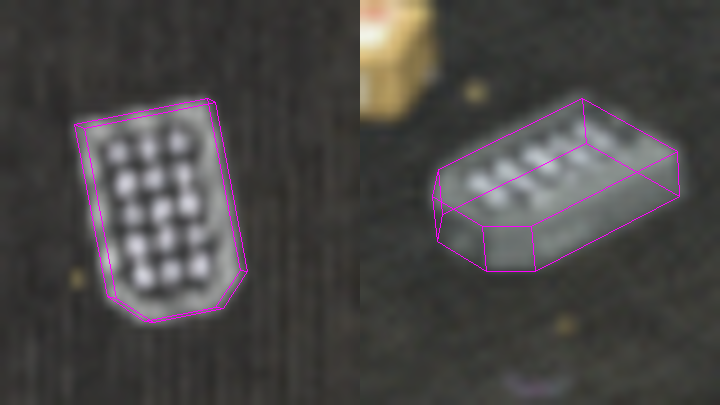

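```bash
python3 - <<'E'
from h import *
import pickle
cams=pickle.load(open("pics/cams.pkl","rb"))
M={}
for n in cams:
    h=cv2.cvtColor(cams[n]["img"].astype(np.uint8),cv2.COLOR_RGB2HSV)
    m=((h[...,0]<=9)&(h[...,1]>150)&(h[...,2]>120)).astype(float)
    M[n]=m
    ys,xs=np.nonzero(m)
    print(n,[(x,int(ys[abs(xs-x)<10].min()),int(ys[abs(xs-x)<10].max()),(abs(xs-x)<10).sum()) for x in range(110,512,20) if (abs(xs-x)<10).any()])
E
```

```text
top [(130, 223, 238, np.int64(101)), (150, 222, 236, np.int64(67)), (230, 301, 305, np.int64(10)), (250, 291, 315, np.int64(92)), (270, 276, 305, np.int64(124)), (290, 266, 299, np.int64(174)), (310, 255, 292, np.int64(179)), (330, 232, 268, np.int64(171)), (350, 201, 255, np.int64(222)), (370, 192, 242, np.int64(301)), (390, 183, 230, np.int64(188)), (410, 171, 214, np.int64(172)), (430, 145, 184, np.int64(191)), (450, 141, 170, np.int64(180)), (470, 109, 340, np.int64(200)), (490, 318, 344, np.int64(12)), (510, 342, 347, np.int64(27))]
scene [(110, 254, 264, np.int64(30)), (130, 232, 271, np.int64(314)), (150, 155, 278, np.int64(449)), (170, 158, 284, np.int64(449)), (190, 248, 286, np.int64(317)), (210, 252, 280, np.int64(123)), (230, 253, 288, np.int64(232)), (250, 253, 290, np.int64(246)), (270, 252, 273, np.int64(116)), (290, 249, 289, np.int64(248)), (310, 245, 289, np.int64(281)), (330, 248, 307, np.int64(258)), (350, 238, 324, np.int64(437)), (370, 240, 331, np.int64(116)), (390, 229, 274, np.int64(265)), (410, 222, 260, np.int64(156)), (430, 221, 267, np.int64(286)), (450, 213, 256, np.int64(227)), (470, 214, 259, np.int64(199)), (490, 204, 244, np.int64(164)), (510, 204, 246, np.int64(193))]
```

```bash
python3 - <<'E'
from h import *
import pickle
cams=pickle.load(open("pics/cams.pkl","rb"));t,s=cams["top"],cams["scene"]
X=[210,250,290,310,350,390,430,470];Y=[267,271,269,267,260,251,244,236]
for p in((290,283),(310,272),(330,252),(350,235),(370,220),(390,205),(410,192)):
    for z in np.arange(0,.5,.005):
        w=onplane(t,*p,z);q=proj(s,w[None])[0]
        if q[1]<np.interp(q[0],X,Y): print(p,w.round(3),q.round());break
E
```

```text
(290, 283) [ 0.181 -0.095  0.05 ] [170. 267.]
(310, 272) [ 0.226 -0.169  0.085] [197. 267.]
(330, 252) [ 0.3   -0.245  0.095] [237. 269.]
(350, 235) [ 0.363 -0.316  0.12 ] [275. 269.]
(370, 220) [ 0.416 -0.383  0.15 ] [311. 267.]
(390, 205) [ 0.468 -0.444  0.19 ] [348. 260.]
(410, 192) [ 0.509 -0.497  0.235] [383. 251.]
```

```bash
cat >> h.py <<'E'
def tool_for(obj_p,tilt,z,flip=False,dx=0,up=0):
    Rm,t=pose(obj_p,tilt);s=-1 if flip else 1
    return t+Rm@np.array([dx,0,z+up])/1e3, Rm@np.diag([s,-s,-1.])
def plan(p1,R1,n,p0=None,R0=None):
    s=sense();p0=s["tcp_pos"] if p0 is None else p0;R0=s["ee_rot"] if R0 is None else R0
    w=R.from_matrix(R0.T@R1).as_rotvec()
    print("n",n,"dist/row",round(np.linalg.norm(p1-p0)/n*1e3,1),"deg/row",round(np.degrees(np.linalg.norm(w))/n,1))
    for k in range(n):
        Rk=R0@R.from_rotvec(w*k/n).as_matrix()
        print(np.round(Rk.T@(p1-p0)/n*1e3,1).tolist()+np.round(w/n,3).tolist())
BLUE=[559.8,55,57.5,-10.3];GREY=[518.7,262,0,9.8];LIDP=[481.5,-270.8,0,33.8]
E
python3 -c "
from h import *
p,Rm=tool_for(BLUE,30,17,up=100);print(p,Rm.round(3));plan(p,Rm,15)"
```

```text
[0.50224273 0.06545993 0.15882497] [[ 0.852 -0.179  0.492]
 [-0.155 -0.984 -0.089]
 [ 0.5    0.    -0.866]]
n 15 dist/row 43.0 deg/row 2.0
[31.3, 29.0, 5.4, 0.001, 0.035, -0.005]
[30.9, 29.1, 6.4, 0.001, 0.035, -0.005]
[30.6, 29.3, 7.5, 0.001, 0.035, -0.005]
[30.1, 29.5, 8.5, 0.001, 0.035, -0.005]
[29.7, 29.6, 9.5, 0.001, 0.035, -0.005]
[29.2, 29.8, 10.5, 0.001, 0.035, -0.005]
[28.6, 29.9, 11.4, 0.001, 0.035, -0.005]
[28.1, 30.1, 12.4, 0.001, 0.035, -0.005]
[27.5, 30.2, 13.3, 0.001, 0.035, -0.005]
[26.9, 30.4, 14.2, 0.001, 0.035, -0.005]
[26.2, 30.5, 15.1, 0.001, 0.035, -0.005]
[25.5, 30.7, 16.0, 0.001, 0.035, -0.005]
[24.8, 30.8, 16.8, 0.001, 0.035, -0.005]
[24.0, 31.0, 17.6, 0.001, 0.035, -0.005]
[23.2, 31.1, 18.4, 0.001, 0.035, -0.005]
```

Request:
apply_moves(steps=[[[1, 39, 36, 2, 0, 0, 0], [1, 39, 36, 2, 0, 0, 0], [1, 39, 36, 2, 0, 0, 0], [1, 39, 36, 2, 0, 0, 0], [1, 39, 36, 2, 0, 0, 0], [1, 39, 36, 2, 0, 0, 0], [1, 39, 36, 2, 0, 0, 0], [1, 39, 36, 2, 0, 0, 0], [1, 39, 36, 2, 0, 0, 0], [1, 39, 36, 2, 0, 0, 0], [1, 39, 36, 2, 0, 0, 0], [1, 39, 36, 2, 0, 0, 0]]])

```text
time_s: 2.8
tcp_pos: [0.5025, 0.0668, 0.2159]
ee_rot: [[0.968, -0.253, 0.001], [-0.253, -0.968, 0.0], [0.001, -0.001, -1.0]]
wrist_force: [0.6, 1.0, -0.1]
gripper_width: 0.999
```

```bash
python3 -c "
from h import *
p,Rm=tool_for(BLUE,30,17,up=80);plan(p,Rm,6);print(sense()['joints'].round())"
```

```text
n 6 dist/row 12.5 deg/row 5.0
[1.7, 0.1, 12.4, 0.003, 0.087, -0.012]
[0.6, 0.2, 12.5, 0.003, 0.087, -0.012]
[-0.5, 0.2, 12.5, 0.003, 0.087, -0.012]
[-1.6, 0.2, 12.4, 0.003, 0.087, -0.012]
[-2.7, 0.2, 12.2, 0.003, 0.087, -0.012]
[-3.7, 0.2, 11.9, 0.003, 0.087, -0.012]
[ 26.  12. -18.   0. -60.  49.]
```

Request:
apply_moves(steps=[[[1, 1.7, 0.1, 12.4, 0.003, 0.087, -0.012], [1, 0.6, 0.2, 12.5, 0.003, 0.087, -0.012], [1, -0.5, 0.2, 12.5, 0.003, 0.087, -0.012], [1, -1.6, 0.2, 12.4, 0.003, 0.087, -0.012], [1, -2.7, 0.2, 12.2, 0.003, 0.087, -0.012], [1, -3.7, 0.2, 11.9, 0.003, 0.087, -0.012], [1, 0, 0, 0, 0, 0, 0]]])

```text
time_s: 3.68
tcp_pos: [0.5332, 0.0471, 0.1726]
ee_rot: [[0.871, -0.219, 0.439], [-0.186, -0.976, -0.117], [0.454, 0.021, -0.891]]
wrist_force: [-0.0, -0.2, -0.2]
gripper_width: 0.999
```

```bash
python3 -c "
from h import *
import pickle
p,Rm=tool_for(BLUE,30,17);plan(p,Rm,5)
s=avg('scene',2);t=avg('top',2)
im=np.hstack([cv2.resize(c['img'][y:y+70,x:x+65,::-1].astype(np.uint8),None,fx=6,fy=6,interpolation=cv2.INTER_CUBIC) for c,x,y in((s,220,150),(t,217,150))])
cv2.imwrite('pics/pre.png',im)"
```

```text
n 5 dist/row 20.5 deg/row 0.8
[-6.3, -3.0, 19.3, 0.008, 0.011, -0.005]
[-6.5, -2.9, 19.2, 0.008, 0.011, -0.005]
[-6.7, -2.8, 19.2, 0.008, 0.011, -0.005]
[-6.8, -2.7, 19.1, 0.008, 0.011, -0.005]
[-7.0, -2.6, 19.1, 0.008, 0.011, -0.005]
```

View pics/pre.png

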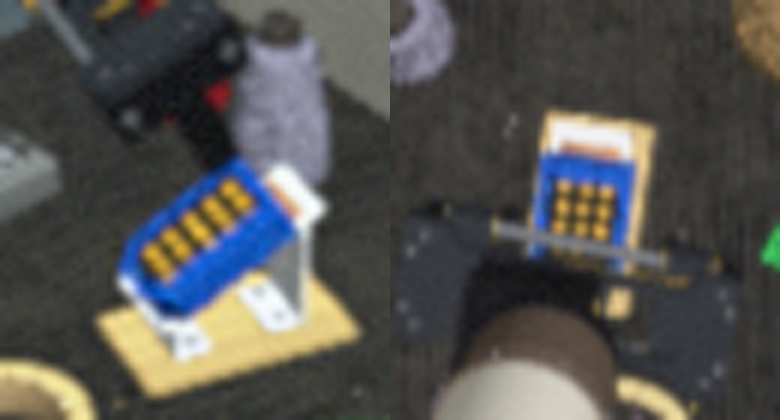

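```bash
python3 -c "
from h import *
p,Rm=tool_for(BLUE,30,17,up=50);plan(p,Rm,6);print(sense()['joints'].round(1))"
```

```text
n 6 dist/row 9.9 deg/row 0.6
[-5.8, -1.8, 7.8, 0.006, 0.009, -0.004]
[-5.8, -1.8, 7.8, 0.006, 0.009, -0.004]
[-5.9, -1.8, 7.7, 0.006, 0.009, -0.004]
[-5.9, -1.8, 7.7, 0.006, 0.009, -0.004]
[-6.0, -1.8, 7.7, 0.006, 0.009, -0.004]
[-6.1, -1.7, 7.6, 0.006, 0.009, -0.004]
[ 21.7   7.2 -52.1  62.6 -17.6  -2.3]
```

```bash
cat >> h.py <<'E'
def bgrasp(up=0,z=19,td=15):
    Rm,t=pose(BLUE,30);_,Rt=tool_for(BLUE,td,0)
    return t+Rm@[0,0,z/1e3]-Rt[:,2]*up/1e3,Rt
E
python3 -c "
from h import *
p,Rm=bgrasp(70);plan(p,Rm,8)"
```

```text
n 8 dist/row 4.2 deg/row 1.5
[-2.2, -1.3, 3.3, 0.004, -0.026, -0.004]
[-2.1, -1.3, 3.4, 0.004, -0.026, -0.004]
[-2.0, -1.3, 3.4, 0.004, -0.026, -0.004]
[-1.9, -1.3, 3.5, 0.004, -0.026, -0.004]
[-1.8, -1.3, 3.5, 0.004, -0.026, -0.004]
[-1.7, -1.3, 3.6, 0.004, -0.026, -0.004]
[-1.6, -1.3, 3.6, 0.004, -0.026, -0.004]
[-1.5, -1.3, 3.7, 0.004, -0.026, -0.004]
```

Request:
apply_moves(steps=[[[1, -2.2, -1.3, 3.3, 0.004, -0.026, -0.004], [1, -2.1, -1.3, 3.4, 0.004, -0.026, -0.004], [1, -2, -1.3, 3.4, 0.004, -0.026, -0.004], [1, -1.9, -1.3, 3.5, 0.004, -0.026, -0.004], [1, -1.8, -1.3, 3.5, 0.004, -0.026, -0.004], [1, -1.7, -1.3, 3.6, 0.004, -0.026, -0.004], [1, -1.6, -1.3, 3.6, 0.004, -0.026, -0.004], [1, -1.5, -1.3, 3.7, 0.004, -0.026, -0.004], [1, 0, 0, 0, 0, 0, 0]]])

```text
time_s: 5.0
tcp_pos: [0.5328, 0.0608, 0.1411]
ee_rot: [[0.95, -0.176, 0.257], [-0.17, -0.984, -0.045], [0.261, -0.001, -0.965]]
wrist_force: [0.7, 0.4, 0.0]
gripper_width: 1.0
```

```bash
python3 -c "
from h import *
p,Rm=bgrasp(0);plan(p,Rm,6);print(sense()['joints'].round(1))"
```

```text
n 6 dist/row 11.6 deg/row 0.0
[0.0, 0.2, 11.6, -0.0, -0.0, 0.0]
[0.0, 0.2, 11.6, -0.0, -0.0, 0.0]
[0.0, 0.1, 11.6, -0.0, -0.0, 0.0]
[0.0, 0.1, 11.6, -0.0, -0.0, 0.0]
[0.0, 0.1, 11.6, -0.0, -0.0, 0.0]
[0.0, 0.1, 11.6, -0.0, -0.0, 0.0]
[ 28.1  13.2 -37.   19.2 -29.3  35.8]
```

Accurate now. Descend and check before closing.

Request:
apply_moves(steps=[[[1, 0, 0.2, 11.6, 0, 0, 0], [1, 0, 0.1, 11.6, 0, 0, 0], [1, 0, 0.1, 11.6, 0, 0, 0], [1, 0, 0.1, 11.6, 0, 0, 0], [1, 0, 0.1, 11.6, 0, 0, 0], [1, 0, 0.1, 11.6, 0, 0, 0], [1, 0, 0, 0, 0, 0, 0]]])

```text
time_s: 5.88
tcp_pos: [0.5492, 0.0545, 0.0724]
ee_rot: [[0.951, -0.177, 0.253], [-0.17, -0.984, -0.048], [0.258, 0.003, -0.966]]
wrist_force: [-0.2, -0.5, 1.0]
gripper_width: 0.999
```

```bash
python3 -c "
from h import *
p,Rm=bgrasp(0);plan(p,Rm,1)
s=avg('scene',1)
draw(s,[(TF,BLUE,30)],(215,145,75,75),9,'pics/g.png')"
```

```text
n 1 dist/row 3.0 deg/row 0.2
[1.2, -2.4, -1.3, 0.002, 0.001, 0.002]
```

View pics/g.png

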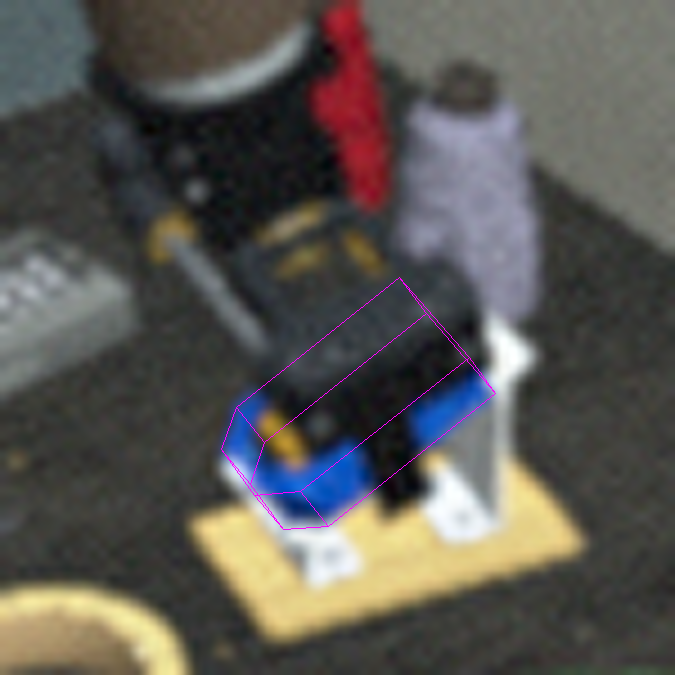

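Request:
apply_moves(steps=[[[1, 1.2, -2.4, -1.5, 0, 0, 0], [1, 0, 0, 0, 0, 0, 0], [0.6, 0, 0, 0, 0, 0, 0], [0.5, 0, 0, 0, 0, 0, 0], [0.5, 0, 0, 0, 0, 0, 0], [0.5, 0, 0, 0, 0, 0, 0], [0.5, 0, 0, 0, 0, 0, 0], [0.5, 0, 0, 0, 0, 0, 0]]])

```text
time_s: 6.92
tcp_pos: [0.5511, 0.0572, 0.0757]
ee_rot: [[0.95, -0.177, 0.256], [-0.17, -0.984, -0.048], [0.26, 0.002, -0.966]]
wrist_force: [-0.6, -1.7, 1.7]
gripper_width: 0.686
```

Request:
apply_moves(steps=[[[0.4, -1, 0, -4, 0, 0, 0], [0.4, -2, 0, -8, 0, 0, 0], [0.4, -3, 0, -12, 0, 0, 0], [0.4, -4, 0, -15, 0, 0, 0], [0.4, 4, 0, -20, 0, 0, 0], [0.4, 6, 0, -25, 0, 0, 0], [0.4, 6, 0, -25, 0, 0, 0], [0.4, 0, 0, 0, 0, 0, 0]]])

```text
time_s: 7.92
tcp_pos: [0.5297, 0.0627, 0.1851]
ee_rot: [[0.949, -0.176, 0.261], [-0.17, -0.984, -0.044], [0.265, -0.003, -0.964]]
wrist_force: [0.1, -0.2, -2.4]
gripper_width: 0.684
```

```bash
cat >> h.py <<'E'
GR=R.from_euler("y",15,degrees=True).as_matrix() # placeholder
def place(z,td=-15,yaw=None,off=(0,0,0)):
    """tool pose so that blue held (grasp at tray [0,0,19], rel tilt 15) sits with origin z mm above grey's origin"""
    q=list(GREY);q[2]=z
    Rm,t=pose(q,0);_,Rt=tool_for(q,td,0)
    return t+Rm@(np.array([0,0,19])+off)/1e3,Rt
E
python3 -c "
from h import *
p,Rm=place(90);print(p,Rm.round(3));plan(p,Rm,12)"
```

```text
[0.5187 0.262  0.109 ] [[ 0.952  0.17  -0.255]
 [ 0.164 -0.985 -0.044]
 [-0.259  0.    -0.966]]
n 12 dist/row 17.8 deg/row 3.0
[-5.4, -16.2, 5.2, -0.0, -0.044, -0.029]
[-4.7, -16.3, 5.4, -0.0, -0.044, -0.029]
[-3.9, -16.4, 5.6, -0.0, -0.044, -0.029]
[-3.2, -16.5, 5.7, -0.0, -0.044, -0.029]
[-2.5, -16.6, 5.8, -0.0, -0.044, -0.029]
[-1.7, -16.7, 5.9, -0.0, -0.044, -0.029]
[-1.0, -16.7, 6.0, -0.0, -0.044, -0.029]
[-0.2, -16.8, 6.0, -0.0, -0.044, -0.029]
[0.5, -16.8, 6.0, -0.0, -0.044, -0.029]
[1.3, -16.7, 5.9, -0.0, -0.044, -0.029]
[2.0, -16.7, 5.9, -0.0, -0.044, -0.029]
[2.8, -16.6, 5.8, -0.0, -0.044, -0.029]
```

Request:
apply_moves(steps=[[[0.4, -5.4, -16.2, 5.2, 0, -0.044, -0.029], [0.4, -4.7, -16.3, 5.4, 0, -0.044, -0.029], [0.4, -3.9, -16.4, 5.6, 0, -0.044, -0.029], [0.4, -3.2, -16.5, 5.7, 0, -0.044, -0.029], [0.4, -2.5, -16.6, 5.8, 0, -0.044, -0.029], [0.4, -1.7, -16.7, 5.9, 0, -0.044, -0.029], [0.4, -1, -16.7, 6, 0, -0.044, -0.029], [0.4, -0.2, -16.8, 6, 0, -0.044, -0.029], [0.4, 0.5, -16.8, 6, 0, -0.044, -0.029], [0.4, 1.3, -16.7, 5.9, 0, -0.044, -0.029], [0.4, 2, -16.7, 5.9, 0, -0.044, -0.029], [0.4, 2.8, -16.6, 5.8, 0, -0.044, -0.029]]])

```text
time_s: 9.43
tcp_pos: [0.517, 0.261, 0.1043]
ee_rot: [[0.949, 0.166, -0.266], [0.16, -0.986, -0.045], [-0.27, 0.0, -0.963]]
wrist_force: [-0.5, -0.7, -1.7]
gripper_width: 0.684
```

Request:
apply_moves(steps=[[[0.4, 0, 0, 0, 0, 0, 0], [0.4, 0, 0, 0, 0, 0, 0]]])

```text
time_s: 9.68
tcp_pos: [0.5174, 0.2601, 0.1052]
ee_rot: [[0.95, 0.165, -0.264], [0.159, -0.986, -0.045], [-0.268, 0.001, -0.963]]
wrist_force: [0.9, -0.3, -0.9]
gripper_width: 0.686
```

```bash
python3 -c "
from h import *
p,Rm=place(90);plan(p,Rm,1)
s=avg('scene',3);t=avg('top',3)
q=[GREY[0],GREY[1],90,GREY[3]]
a=draw(s,[(TF,q,0),(TF,GREY,0)],(180,125,65,75),8,'pics/x.png')[:, :]
b=draw(t,[(TF,q,0),(TF,GREY,0)],(175,165,35,75),8,'pics/x.png')
cv2.imwrite('pics/over.png',np.hstack([a,b]))"
```

```text
n 1 dist/row 4.4 deg/row 0.6
[0.5, -1.6, -4.0, -0.0, 0.009, -0.005]
```

View pics/over.png

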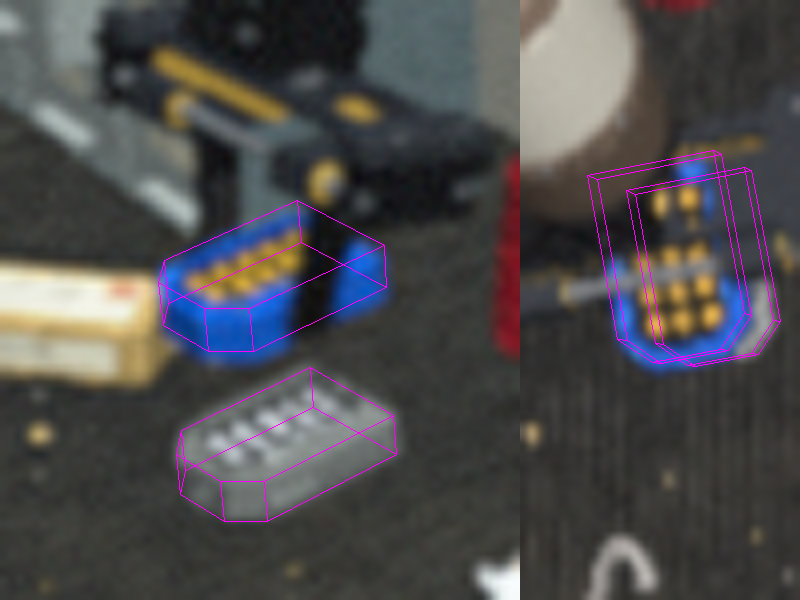

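```bash
cat >> h.py <<'E'
def bluemask(c):
    im=c["img"];a=np.clip((im[...,2]-im[...,0]-25)/70,0,1)
    return cv2.morphologyEx(a,cv2.MORPH_CLOSE,np.ones((7,7)))
def fith(obs,p0,free=(0,1,2,3,4),hulls=TRAY,half=30):
    p0=np.array(p0,float);free=list(free)
    bx=[]
    for c,m,w in obs:
        u=np.round(proj(c,np.array([p0[:3]/1e3]))[0]).astype(int);bx.append((u[0]-half,u[1]-half,2*half,2*half))
    def cost(q):
        p=p0.copy();p[free]=q;Rm,t=pose(p,p[4]);e=0
        for (c,m,w),b in zip(obs,bx):
            sl=np.s_[b[1]:b[1]+b[3],b[0]:b[0]+b[2]];e+=(w[sl]*(render(c,hulls,Rm,t,b)-m[sl])**2).sum()
        return e
    q0=p0[free];best=None
    for k in(4,-4):
        sx=np.vstack([q0]+[q0+k*np.eye(len(q0))[i] for i in range(len(q0))])
        s=minimize(cost,q0,method="Nelder-Mead",options=dict(initial_simplex=sx,xatol=.02,fatol=.01,maxiter=900))
        if best is None or s.fun<best.fun:best=s
    p=p0.copy();p[free]=best.x;return p,best.fun
E
python3 - <<'E'
from h import *
s=avg('scene',3);t=avg('top',3)
ws=np.ones((384,512));ws[:,215:224]=0;ws[:155,:224]*=1;ws[:152,214:]=0
ms=bluemask(s);wt=np.ones((384,512));wt[:202]=0;mt=bluemask(t)
ms[180:]=0
q=[GREY[0],GREY[1],86,GREY[3],0]
print("both",*[np.round(v,2) for v in fith([(s,ms,ws),(t,mt,wt)],q)])
print("both notilt",*[np.round(v,2) for v in fith([(s,ms,ws),(t,mt,wt)],q,(0,1,2,3))])
print("scene",*[np.round(v,2) for v in fith([(s,ms,ws)],q,(0,1,3))])
st=sense();Rt=st["ee_rot"];print(R.from_matrix(Rt@np.diag([1,-1,-1])).as_euler("ZYX",degrees=True).round(2),st["tcp_pos"])
Rg,_=bgrasp()[1],0
E
```

```text
both [516.83 260.31  87.77   7.36  -0.84] 63.06
both notilt [516.84 259.51  88.18   5.93   0.  ] 62.84
scene [519.81 262.72  86.     6.92   0.  ] 4.93
[9.540e+00 1.546e+01 1.000e-02] [0.51803017 0.26070257 0.10599656]
```

```bash
python3 -c "
from h import *
p,Rm=place(34);plan(p,Rm,5)"
```

```text
n 5 dist/row 10.6 deg/row 0.1
[3.0, -0.2, 10.2, -0.0, 0.002, -0.001]
[3.0, -0.2, 10.2, -0.0, 0.002, -0.001]
[3.0, -0.2, 10.2, -0.0, 0.002, -0.001]
[2.9, -0.2, 10.2, -0.0, 0.002, -0.001]
[2.9, -0.2, 10.2, -0.0, 0.002, -0.001]
```

Request:
apply_moves(steps=[[[0.4, 3, -0.2, 10.2, 0, 0.002, -0.001], [0.4, 3, -0.2, 10.2, 0, 0.002, -0.001], [0.4, 3, -0.2, 10.2, 0, 0.002, -0.001], [0.4, 3, -0.2, 10.2, 0, 0.002, -0.001], [0.4, 3, -0.2, 10.2, 0, 0.002, -0.001], [0.4, 0, 0, 0, 0, 0, 0], [0.4, 0, 0, 0, 0, 0, 0]]])

```text
time_s: 11.15
tcp_pos: [0.5192, 0.2621, 0.053]
ee_rot: [[0.952, 0.171, -0.253], [0.165, -0.985, -0.042], [-0.256, -0.001, -0.967]]
wrist_force: [0.7, -0.9, -0.8]
gripper_width: 0.688
```

```bash
python3 - <<'E'
from h import *
for z in(34,22):
    p,Rm=place(z);plan(p,Rm,1)
s=avg('scene',3);t=avg('top',3)
q=[GREY[0],GREY[1],34,GREY[3]]
a=draw(s,[(TF,q,0),(TF,GREY,0)],(185,145,60,60),9,'pics/x.png')
b=draw(t,[(TF,q,0),(TF,GREY,0)],(182,172,28,60),9,'pics/x.png')
cv2.imwrite('pics/over2.png',np.hstack([a,b]))
E
```

```text
n 1 dist/row 0.5 deg/row 0.2
[-0.5, -0.0, 0.1, -0.001, -0.002, 0.001]
n 1 dist/row 12.0 deg/row 0.2
[2.6, -0.0, 11.7, -0.001, -0.002, 0.001]
```

View pics/over2.png

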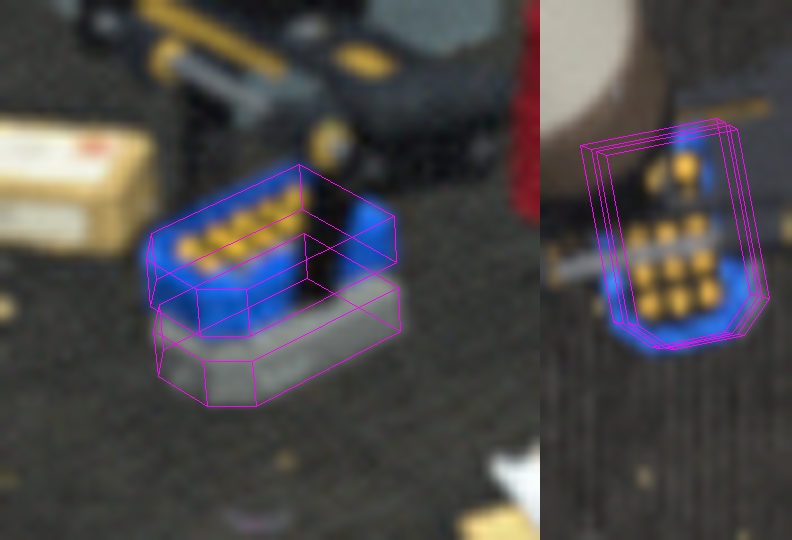

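Request:
apply_moves(steps=[[[0.4, 1.2, 0, 2, 0, 0, 0], [0.4, 0.5, 0, 2, 0, 0, 0], [0.4, 0.5, 0, 2, 0, 0, 0], [0.4, 0, 0, 0, 0, 0, 0]]])

```text
time_s: 11.95
tcp_pos: [0.5193, 0.2619, 0.0461]
ee_rot: [[0.952, 0.17, -0.254], [0.165, -0.985, -0.043], [-0.258, -0.001, -0.966]]
wrist_force: [-0.6, -0.8, -2.2]
gripper_width: 0.685
```

Request:
apply_moves(steps=[[[0.4, 0.5, 0, 2, 0, 0, 0], [0.4, 0.5, 0, 2, 0, 0, 0], [0.4, 0, 0, 0, 0, 0, 0]]])

```text
time_s: 12.32
tcp_pos: [0.5195, 0.2621, 0.0428]
ee_rot: [[0.952, 0.171, -0.253], [0.165, -0.985, -0.043], [-0.257, -0.001, -0.966]]
wrist_force: [-0.8, -0.2, 2.3]
gripper_width: 0.685
```

Request:
apply_moves(steps=[[[0.4, 0.5, 0, 2, 0, 0, 0], [0.4, 0.3, 0, 1, 0, 0, 0], [0.4, 0, 0, 0, 0, 0, 0]]])

```text
time_s: 12.7
tcp_pos: [0.5195, 0.2621, 0.0427]
ee_rot: [[0.952, 0.172, -0.253], [0.166, -0.985, -0.043], [-0.257, -0.001, -0.966]]
wrist_force: [-4.3, 0.4, 16.2]
gripper_width: 0.691
```

Request:
apply_moves(steps=[[[0.4, -0.3, 0, -1.5, 0, 0, 0], [0.85, 0, 0, 0, 0, 0, 0], [0.9, 0, 0, 0, 0, 0, 0], [0.9, 0, 0, 0, 0, 0, 0], [0.9, -3, 0, -12, 0, 0, 0], [0.9, -8, 0, -30, 0, 0, 0], [0.9, -12, 0, -45, 0, 0, 0], [0.9, -12, 0, -45, 0, 0, 0]]])

```text
time_s: 13.7
tcp_pos: [0.5197, 0.2618, 0.1794]
ee_rot: [[0.952, 0.171, -0.253], [0.165, -0.985, -0.043], [-0.256, -0.001, -0.967]]
wrist_force: [1.1, 0.8, 0.1]
gripper_width: 0.9
```

```bash
python3 - <<'E'
from h import *
import pickle
s=avg('scene',4);print(sense()['tcp_pos'],sense()['wrist_force'])
q=[GREY[0],GREY[1],22,GREY[3]]
draw(s,[(TF,q,0),(TF,GREY,0)],(185,150,60,50),12,'pics/seat.png')
pickle.dump(s,open('pics/seat.pkl','wb'))
ms=bluemask(s);ms[190:]=0;ms[:,235:]=0;w=np.ones((384,512));w[:160]=0
for z0 in(20,22,24,26): print(z0,*[np.round(v,2) for v in fith([(s,ms,np.ones((384,512)))],[GREY[0],GREY[1],z0,GREY[3],0],(0,1,3,4))])
E
```

```text
[0.51993046 0.26219354 0.17891283] [ 0.93302229 -0.33421096  0.00494056]
20 [521.99 268.03  20.     7.86   1.61] 3.29
22 [520.34 264.82  22.     8.48   1.22] 2.98
24 [518.74 261.9   24.     8.55   0.86] 2.8
26 [517.27 259.13  26.     8.58   0.84] 2.7
```

View pics/seat.png

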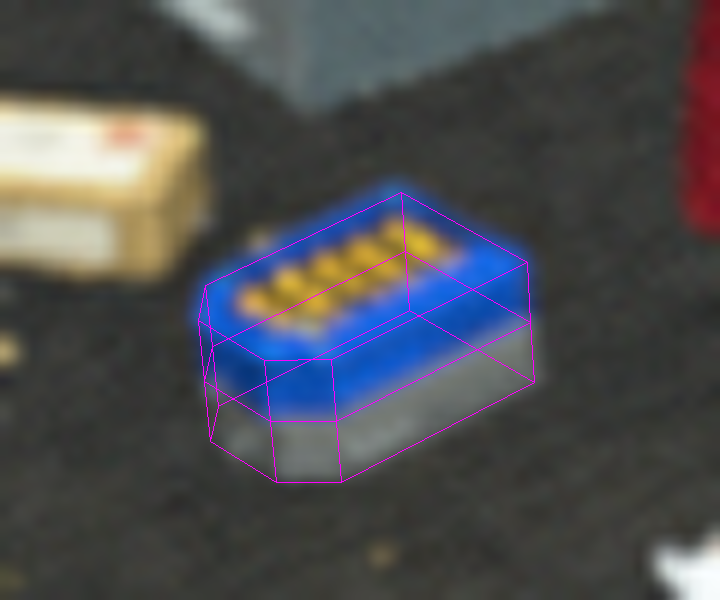

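```bash
python3 -c "
from h import *
p,Rm=tool_for([*GREY[:2],0,9.8],0,75,dx=15);plan(p,Rm,6)"
```

```text
n 6 dist/row 17.5 deg/row 2.5
[6.6, 0.1, 16.2, -0.001, 0.043, 0.0]
[5.9, 0.0, 16.4, -0.001, 0.043, 0.0]
[5.2, 0.0, 16.7, -0.001, 0.043, 0.0]
[4.5, 0.0, 16.9, -0.001, 0.043, 0.0]
[3.8, 0.0, 17.1, -0.001, 0.043, 0.0]
[3.0, 0.0, 17.2, -0.001, 0.043, 0.0]
```

Request:
apply_moves(steps=[[[0.52, 6.6, 0, 16.2, 0, 0.043, 0], [0.52, 5.9, 0, 16.4, 0, 0.043, 0], [0.52, 5.2, 0, 16.7, 0, 0.043, 0], [0.52, 4.5, 0, 16.9, 0, 0.043, 0], [0.52, 3.8, 0, 17.1, 0, 0.043, 0], [0.52, 3, 0, 17.2, 0, 0.043, 0], [0.52, 0, 0, 0, 0, 0, 0], [0.52, 0, 0, 3, 0, 0, 0], [0.52, 0, 0, 2, 0, 0, 0], [0.52, 0, 0, 0, 0, 0, 0]]])

```text
time_s: 15.15
tcp_pos: [0.5331, 0.2644, 0.0685]
ee_rot: [[0.985, 0.17, -0.002], [0.17, -0.985, 0.001], [-0.002, -0.002, -1.0]]
wrist_force: [1.0, -0.4, -0.6]
gripper_width: 0.52
```

Request:
apply_moves(steps=[[[0.52, 0, 0, 1.5, 0, 0, 0], [0.52, 0, 0, 1.5, 0, 0, 0], [0.52, 0, 0, 0, 0, 0, 0]]])

```text
time_s: 15.52
tcp_pos: [0.5332, 0.2645, 0.067]
ee_rot: [[0.985, 0.171, -0.001], [0.171, -0.985, 0.001], [-0.001, -0.001, -1.0]]
wrist_force: [-3.0, -0.6, 7.2]
gripper_width: 0.522
```

Request:
apply_moves(steps=[[[0.52, 0, 0, 2, 0, 0, 0], [0.52, 0, 0, 0, 0, 0, 0]]])

```text
time_s: 15.78
tcp_pos: [0.5334, 0.2646, 0.0668]
ee_rot: [[0.985, 0.172, -0.0], [0.172, -0.985, 0.001], [0.0, -0.001, -1.0]]
wrist_force: [-5.5, -2.4, 15.8]
gripper_width: 0.52
```

Request:
apply_moves(steps=[[[0.52, 0, 0, -10, 0, 0, 0], [0.52, 0, 0, -45, 0, 0, 0], [0.7, 0, 0, -60, 0, 0, 0], [1, 0, 0, -40, 0, 0, 0], [1, 0, 0, 0, 0, 0, 0]]])

```text
time_s: 16.4
tcp_pos: [0.5349, 0.2653, 0.2227]
ee_rot: [[0.985, 0.171, 0.005], [0.171, -0.985, 0.006], [0.006, -0.005, -1.0]]
wrist_force: [0.6, -0.6, -0.7]
gripper_width: 0.778
```

```bash
python3 -c "
from h import *
p,Rm=tool_for(LIDP,0,120);plan(p,Rm,14)
print(sense()['joints'].round())
p,Rm=tool_for([*GREY[:2],0,9.8],0,0)
s=avg('scene',4);t=avg('top',4)
for nm,c in(('s',[s]),('t',[t])): print(nm,fitc(c,TF[:6]+TF[7:],[518.7,262,22,9.8],0,(0,1,3),14,(0,)))
print(fitc([t],LF,LIDP,0,(0,1,3)))"
```

```text
n 14 dist/row 39.2 deg/row 1.7
[-10.3, 37.1, 7.1, -0.0, -0.001, -0.03]
[-11.4, 36.8, 7.1, -0.0, -0.001, -0.03]
[-12.5, 36.4, 7.1, -0.0, -0.001, -0.03]
[-13.6, 36.0, 7.1, -0.0, -0.001, -0.03]
[-14.7, 35.6, 7.1, -0.0, -0.001, -0.03]
[-15.7, 35.2, 7.2, -0.0, -0.001, -0.03]
[-16.8, 34.7, 7.2, -0.0, -0.001, -0.03]
[-17.8, 34.2, 7.2, -0.0, -0.001, -0.03]
[-18.8, 33.6, 7.2, -0.0, -0.001, -0.03]
[-19.8, 33.0, 7.2, -0.0, -0.001, -0.03]
[-20.8, 32.4, 7.3, -0.0, -0.001, -0.03]
[-21.7, 31.8, 7.3, -0.0, -0.001, -0.03]
[-22.7, 31.1, 7.3, -0.0, -0.001, -0.03]
[-23.6, 30.4, 7.3, -0.0, -0.001, -0.03]
[ 42.  20.  -5.  -0. -64.  58.]
s (array([516.12931109, 260.81742342,  22.        ,   9.46091745]), np.float64(761.9206177271445))
t (array([517.62489965, 263.22847627,  22.        ,   7.66768338]), np.float64(794.5486878255285))
(array([ 481.15616865, -270.73949018,    0.        ,   33.79475011]), np.float64(56.00572027978529))
```

Request:
apply_moves(steps=[[[1, -10.3, 37.1, 3, 0, 0, -0.03], [1, -11.4, 36.8, 3, 0, 0, -0.03], [1, -12.5, 36.4, 3, 0, 0, -0.03], [1, -13.6, 36, 3, 0, 0, -0.03], [1, -14.7, 35.6, 3, 0, 0, -0.03], [1, -15.7, 35.2, 3, 0, 0, -0.03], [1, -16.8, 34.7, 3, 0, 0, -0.03], [1, -17.8, 34.2, 5, 0, 0, -0.03], [1, -18.8, 33.6, 5, 0, 0, -0.03], [1, -19.8, 33, 5, 0, 0, -0.03], [1, -20.8, 32.4, 5, 0, 0, -0.03], [1, -21.7, 31.8, 5, 0, 0, -0.03]]])

```text
time_s: 18.3
tcp_pos: [0.4871, -0.1969, 0.1714]
ee_rot: [[0.862, 0.508, -0.003], [0.508, -0.862, 0.001], [-0.002, -0.002, -1.0]]
wrist_force: [0.8, 0.6, 0.2]
gripper_width: 0.997
```

Request:
apply_moves(steps=[[[1, -22.7, 31.1, 5, 0, 0, -0.03], [1, -23.6, 30.4, 5, 0, 0, -0.03], [1, 0, 0, 0, 0, 0, 0], [1, 0, 0, 0, 0, 0, 0]]])

```text
time_s: 18.8
tcp_pos: [0.4796, -0.272, 0.1615]
ee_rot: [[0.831, 0.557, -0.003], [0.557, -0.831, 0.001], [-0.002, -0.003, -1.0]]
wrist_force: [-0.0, -0.2, 0.5]
gripper_width: 1.003
```

```bash
python3 -c "
from h import *
p,Rm=tool_for(LIDP,0,60);plan(p,Rm,6)"
```

```text
n 6 dist/row 16.9 deg/row 0.0
[0.4, 0.1, 16.9, -0.0, 0.0, 0.0]
[0.4, 0.0, 16.9, -0.0, 0.0, 0.0]
[0.4, 0.0, 16.9, -0.0, 0.0, 0.0]
[0.4, 0.0, 16.9, -0.0, 0.0, 0.0]
[0.4, 0.0, 16.9, -0.0, 0.0, 0.0]
[0.4, 0.0, 16.9, -0.0, 0.0, 0.0]
```

Request:
apply_moves(steps=[[[0.5, 0.4, 0, 16.9, 0, 0, 0], [0.4, 0.4, 0, 16.9, 0, 0, 0], [0.4, 0.4, 0, 16.9, 0, 0, 0], [0.4, 0.4, 0, 16.9, 0, 0, 0], [0.4, 0.4, 0, 16.9, 0, 0, 0], [0.4, 0.4, 0, 16.9, 0, 0, 0], [0.4, 0, 0, 0, 0, 0, 0], [0.4, 0, 0, 0, 0, 0, 0]]])

```text
time_s: 19.8
tcp_pos: [0.4822, -0.2704, 0.0612]
ee_rot: [[0.829, 0.559, -0.001], [0.559, -0.829, 0.0], [-0.001, -0.001, -1.0]]
wrist_force: [0.1, 0.7, 0.7]
gripper_width: 0.407
```

```bash
python3 - <<'E'
from h import *
p,Rm=tool_for(LIDP,0,31);plan(p,Rm,4)
s=avg('scene',1);t=avg('top',1)
a=draw(s,[(LF,LIDP,0)],(265,230,55,60),7,'pics/x.png')
b=draw(t,[(LF,LIDP,0)],(305,170,50,60),7,'pics/x.png')
cv2.imwrite('pics/lid.png',np.hstack([a,b]))
E
```

```text
n 4 dist/row 7.6 deg/row 0.0
[-0.2, -0.0, 7.6, -0.0, 0.0, 0.001]
[-0.2, -0.0, 7.6, -0.0, 0.0, 0.001]
[-0.2, -0.0, 7.6, -0.0, 0.0, 0.001]
[-0.2, -0.0, 7.6, -0.0, 0.0, 0.001]
```

View pics/lid.png

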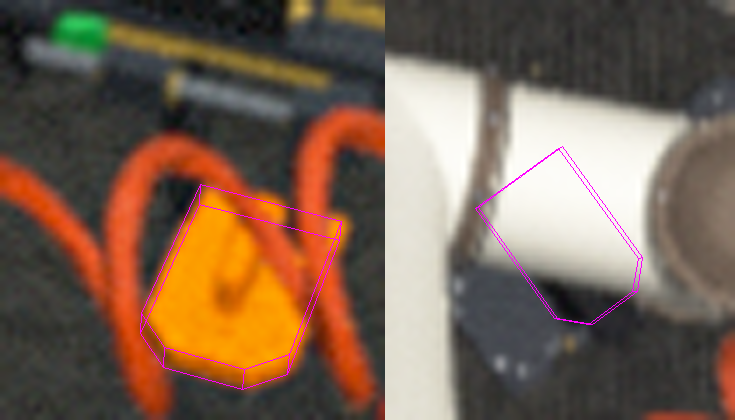

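Request:
apply_moves(steps=[[[0.4, -0.2, 0, 7.6, 0, 0, 0], [0.4, -0.2, 0, 7.6, 0, 0, 0], [0.4, 0, 0, 7.6, 0, 0, 0], [0.4, 0, 0, 7, 0, 0, 0], [0.4, 0, 0, 0, 0, 0, 0], [0, 0, 0, 0, 0, 0, 0], [0, 0, 0, 0, 0, 0, 0], [0, 0, 0, 0, 0, 0, 0], [0, 0, 0, 0, 0, 0, 0]]])

```text
time_s: 21.02
tcp_pos: [0.4814, -0.2711, 0.0309]
ee_rot: [[0.83, 0.558, -0.001], [0.558, -0.83, 0.001], [-0.001, -0.001, -1.0]]
wrist_force: [0.4, 0.1, 0.5]
gripper_width: 0.131
```

Request:
apply_moves(steps=[[[0, 0, 0, -5, 0, 0, 0], [0, 0, 0, -25, 0, 0, 0], [0, 0, 0, -45, 0, 0, 0], [0, 0, 0, -45, 0, 0, 0], [0, 0, 0, -30, 0, 0, 0], [0, 0, 0, 0, 0, 0, 0]]])

```text
time_s: 21.78
tcp_pos: [0.4827, -0.2715, 0.1835]
ee_rot: [[0.83, 0.558, 0.004], [0.558, -0.83, -0.001], [0.003, 0.003, -1.0]]
wrist_force: [-0.6, -0.3, -1.2]
gripper_width: 0.135
```

```bash
python3 -c "
from h import *
p,Rm=tool_for([519,262,44,9.8],0,31,up=70);plan(p,Rm,14)"
```

```text
n 14 dist/row 38.3 deg/row 1.7
[23.4, -30.2, 2.7, 0.0, -0.0, 0.03]
[22.5, -30.9, 2.7, 0.0, -0.0, 0.03]
[21.5, -31.5, 2.7, 0.0, -0.0, 0.03]
[20.6, -32.2, 2.7, 0.0, -0.0, 0.03]
[19.6, -32.8, 2.7, 0.0, -0.0, 0.03]
[18.6, -33.4, 2.7, 0.0, -0.0, 0.03]
[17.6, -33.9, 2.7, 0.0, -0.0, 0.03]
[16.6, -34.4, 2.7, 0.0, -0.0, 0.03]
[15.5, -34.9, 2.7, 0.0, -0.0, 0.03]
[14.5, -35.3, 2.7, 0.0, -0.0, 0.03]
[13.4, -35.8, 2.7, 0.0, -0.0, 0.03]
[12.3, -36.1, 2.7, 0.0, -0.0, 0.03]
[11.3, -36.5, 2.7, 0.0, -0.0, 0.03]
[10.2, -36.8, 2.7, 0.0, -0.0, 0.03]
```

Request:
apply_moves(steps=[[[0, 23.4, -30.2, 0, 0, 0, 0.03], [0, 22.5, -30.9, 0, 0, 0, 0.03], [0, 21.5, -31.5, 0, 0, 0, 0.03], [0, 20.6, -32.2, 0, 0, 0, 0.03], [0, 19.6, -32.8, 0, 0, 0, 0.03], [0, 18.6, -33.4, 0, 0, 0, 0.03], [0, 17.6, -33.9, 0, 0, 0, 0.03], [0, 16.6, -34.4, 0, 0, 0, 0.03], [0, 15.5, -34.9, 0, 0, 0, 0.03], [0, 14.5, -35.3, 0, 0, 0, 0.03], [0, 13.4, -35.8, 0, 0, 0, 0.03], [0, 12.3, -36.1, 5, 0, 0, 0.03]]])

```text
time_s: 23.28
tcp_pos: [0.5115, 0.1871, 0.1746]
ee_rot: [[0.974, 0.228, -0.004], [0.228, -0.974, -0.0], [-0.004, -0.001, -1.0]]
wrist_force: [0.8, -0.3, -1.2]
gripper_width: 0.134
```

Request:
apply_moves(steps=[[[0, 11.3, -36.5, 10, 0, 0, 0.03], [0, 10.2, -36.8, 15, 0, 0, 0.03], [0, 0, 0, 20, 0, 0, 0], [0, 0, 0, 0, 0, 0, 0], [0, 0, 0, 0, 0, 0, 0]]])

```text
time_s: 23.9
tcp_pos: [0.5175, 0.262, 0.1309]
ee_rot: [[0.985, 0.17, -0.003], [0.17, -0.985, 0.0], [-0.002, -0.001, -1.0]]
wrist_force: [0.6, -0.6, -1.1]
gripper_width: 0.139
```

```bash
python3 - <<'E'
from h import *
p,Rm=tool_for([519,262,44,9.8],0,31,up=14);plan(p,Rm,5)
st=sense();tp=st["tcp_pos"]*1e3
s=avg('scene',4);t=avg('top',4)
im=s["img"].astype(np.uint8);h=cv2.cvtColor(im,cv2.COLOR_RGB2HSV)
m=((h[...,0]>9)&(h[...,0]<22)&(h[...,1]>190)&(h[...,2]>140)).astype(float);m=cv2.morphologyEx(m,cv2.MORPH_CLOSE,np.ones((3,3)))
q=[tp[0],tp[1],tp[2]-31,9.8,0];u=proj(s,np.array([q[:3]])/1e3)[0];m[:, :int(u[0])-25]=0;m[:, int(u[0])+25:]=0
print(u,m[140:200].sum(),*[np.round(v,2) for v in fith([(s,m,np.ones((384,512)))],q,(0,1,3),hulls=LID[:1],half=22)],np.round(q,1))
a=draw(s,[(LF,q,0),(TF,[519,262,22,9.8],0)],(185,135,60,60),9,'pics/x.png')
b=draw(t,[(LF,q,0)],(182,172,28,60),9,'pics/x.png')
cv2.imwrite('pics/lid2.png',np.hstack([a,b]))
E
```

```text
n 5 dist/row 8.4 deg/row 0.0
[0.3, 0.0, 8.4, -0.0, 0.0, 0.0]
[0.3, 0.0, 8.4, -0.0, 0.0, 0.0]
[0.3, 0.0, 8.4, -0.0, 0.0, 0.0]
[0.3, 0.0, 8.4, -0.0, 0.0, 0.0]
[0.3, 0.0, 8.4, -0.0, 0.0, 0.0]
[212.24180646 159.86508122] 259.0 [520.48 264.98  99.93   7.46   0.  ] 43.03 [517.5 262.   99.9   9.8   0. ]
```

View pics/lid2.png

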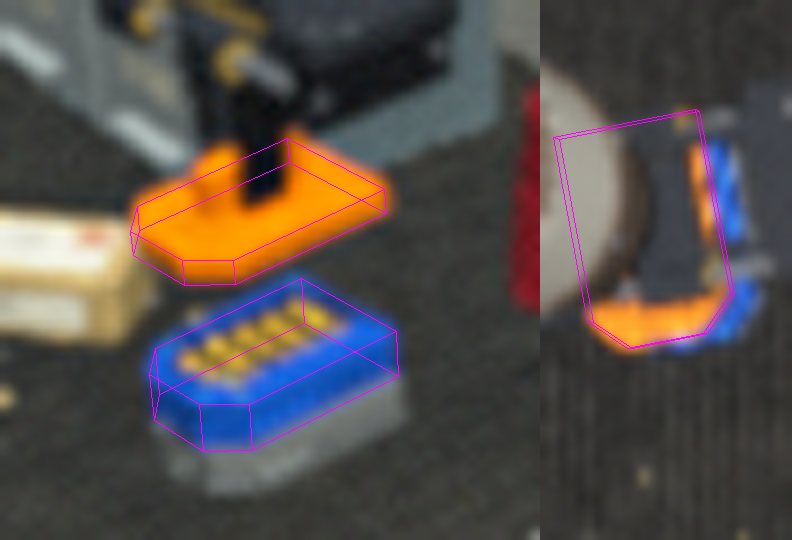

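Request:
apply_moves(steps=[[[0, 0.3, 0, 8.4, 0, 0, 0], [0, 0.2, 0, 8.4, 0, 0, 0], [0, 0.2, 0, 8.4, 0, 0, 0], [0, 0, 0, 8.4, 0, 0, 0], [0, 0, 0, 8.4, 0, 0, 0], [0, 0, 0, 5, 0, 0, 0], [0, 0, 0, 0, 0, 0, 0], [0, 0, 0, 0, 0, 0, 0]]])

```text
time_s: 25.3
tcp_pos: [0.5183, 0.2627, 0.0844]
ee_rot: [[0.985, 0.171, -0.002], [0.171, -0.985, 0.001], [-0.001, -0.002, -1.0]]
wrist_force: [0.3, 0.3, -1.6]
gripper_width: 0.136
```

```bash
python3 - <<'E'
from h import *
p,Rm=tool_for([518.2,262,44,9.8],0,31);plan(p,Rm,1)
s=avg('scene',4);st=sense();tp=st["tcp_pos"]*1e3;print(tp)
draw(s,[(LF,[518.2,262,tp[2]-31,9.8],0),(TF,[519,262,22,9.8],0)],(188,142,50,50),13,'pics/lid3.png')
E
```

```text
n 1 dist/row 9.4 deg/row 0.1
[-0.2, 0.7, 9.4, -0.002, 0.001, 0.0]
[518.23951466 262.69525742  84.4314234 ]
```

View pics/lid3.png

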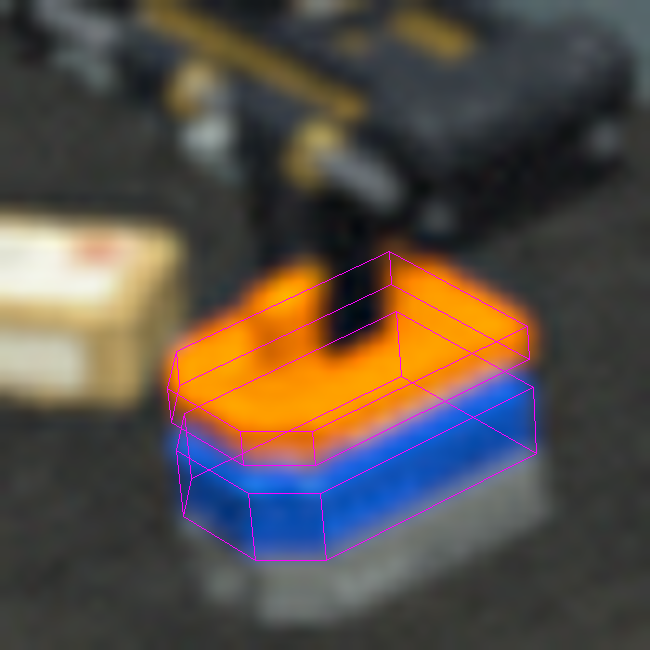

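Request:
apply_moves(steps=[[[0, -0.8, -0.3, 2, 0, 0, 0], [0, 0, 0, 2, 0, 0, 0], [0, 0, 0, 1, 0, 0, 0], [0, 0, 0, 0, 0, 0, 0]]])

```text
time_s: 26.0
tcp_pos: [0.5172, 0.2627, 0.0789]
ee_rot: [[0.985, 0.17, -0.002], [0.17, -0.985, 0.001], [-0.002, -0.001, -1.0]]
wrist_force: [0.1, -0.1, -0.6]
gripper_width: 0.135
```

Request:
apply_moves(steps=[[[0, 0, 0, 2, 0, 0, 0], [0, 0, 0, 0, 0, 0, 0]]])

```text
time_s: 26.25
tcp_pos: [0.5171, 0.2626, 0.0769]
ee_rot: [[0.985, 0.17, -0.002], [0.17, -0.985, 0.001], [-0.002, -0.001, -1.0]]
wrist_force: [0.7, -0.6, -1.1]
gripper_width: 0.137
```

Already below the rim top with no force; continue.

Request:
apply_moves(steps=[[[0, 0, 0, 1.5, 0, 0, 0], [0, 0, 0, 0.5, 0, 0, 0], [0, 0, 0, 0, 0, 0, 0]]])

```text
time_s: 26.62
tcp_pos: [0.5172, 0.2627, 0.0751]
ee_rot: [[0.985, 0.171, -0.002], [0.171, -0.985, 0.001], [-0.002, -0.001, -1.0]]
wrist_force: [-1.0, 0.6, -1.5]
gripper_width: 0.139
```

Request:
apply_moves(steps=[[[0, 0, 0, 1, 0, 0, 0], [0, 0, 0, 0, 0, 0, 0]]])

```text
time_s: 26.88
tcp_pos: [0.5173, 0.2628, 0.0749]
ee_rot: [[0.985, 0.171, -0.002], [0.171, -0.985, 0.001], [-0.001, -0.001, -1.0]]
wrist_force: [-3.0, -0.8, 4.2]
gripper_width: 0.136
```

Request:
apply_moves(steps=[[[0, 0, 0, 1.5, 0, 0, 0], [0, 0, 0, 0, 0, 0, 0], [0, 0, 0, -2, 0, 0, 0], [0.3, 0, 0, 0, 0, 0, 0], [0.4, 0, 0, 0, 0, 0, 0], [0.4, 0, 0, 0, 0, 0, 0], [0.4, 0, 0, -10, 0, 0, 0], [0.4, 0, 0, -40, 0, 0, 0], [0.6, 0, 0, -60, 0, 0, 0], [0.6, -50, 0, -20, 0, 0, 0], [0.6, -50, 30, 0, 0, 0, 0], [0.6, 0, 40, 0, 0, 0, 0]]])

```text
time_s: 28.38
tcp_pos: [0.4281, 0.1755, 0.2058]
ee_rot: [[0.985, 0.174, -0.002], [0.174, -0.985, 0.002], [-0.001, -0.002, -1.0]]
wrist_force: [0.9, 0.8, 0.1]
gripper_width: 0.595
```

```bash
python3 - <<'E'
from h import *
s=avg('scene',4);t=avg('top',4);print(sense()['tcp_pos'],sense()['wrist_force'])
q=[(LF,[518.7,262,44,9.8],0),(TF,[518.7,262,22,9.8],0),(TF,GREY,0)]
a=draw(s,q,(188,142,50,50),8,'pics/x.png')
b=draw(t,q,(172,172,45,50),8,'pics/x.png')
cv2.imwrite('pics/end.png',np.hstack([a,b]))
E
```

```text
[0.43122314 0.17729339 0.20466463] [-0.22852252 -0.11545965 -0.06042909]
```

View pics/end.png

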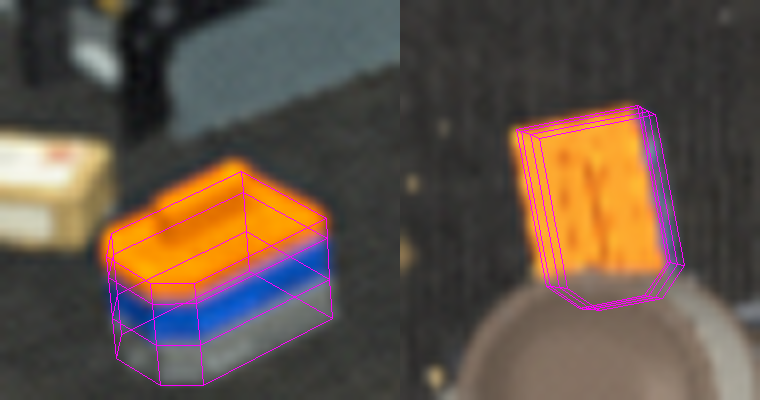

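```bash
python3 -c "
from station import r
print(r.finish_job())"
```

```text
the job is handed in; nothing more can be done
None
```

The closed stack is built and handed in at about 29 s, well under the 58 s limit. The blue tray sits on the grey tray where it stood, and the orange lid sits on the blue tray, with the cut corners lined up.

**Blue tray:** I gripped it across its 60 mm sides on the stand and lowered it over the grey rim. While I was lowering it, contact came about 1.7 mm higher than expected. After letting go I pressed the fingertips on its rim. The rim measured about 50 mm high, which is exactly the fully seated height, and it did not move under 16 N.

**Lid:** I gripped it by its bar and lowered it onto the blue tray. It met resistance with its underside at about 44 mm, the seated height, after passing the rim with no side force.

**Last look:** The final pictures show the three parts flush. The grey tray still matches the position I measured at the start. The arm is clear of everything, and the highest wrist force read was about 16 N.

**Where checks disagreed:** The two cameras differed by 1–2 mm on the lid. A camera fit of the blue tray suggested about 1° of tilt, but I relied on the touch measurement instead. In the last picture from above, the arm hid the lid's chamfered end, so I could only check that end in the other camera. I only checked the bystanders by eye and saw nothing knocked over. I took one picture more than the ten planned.

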